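# Pack the nested mixing tins and lock the caddy's stop one hole in

## Robot

A 6-joint arm with a two-finger parallel gripper is mounted at the origin on the work surface. World frame = base frame: x ahead of the robot, y to its left, z up, the work surface at z = 0. Lengths are in m, angles in rad, forces in N, time in s.
With the tool pointing down it reaches from about 0.275 to 0.975 m from the base axis. Payload 8.4 kg.
Tool frame: the origin (TCP) lies at the very end of the fingers, on their centre line; the grasp point (between the pads) lies 19 mm behind it; z points along the fingers, x is the direction in which the jaws open and shut, and the axes are right-handed (so a half turn about z gives the same grasp; the last joint's range is limited). The gripper opens to 92 mm and grips with 3 to 60 N. Pads are 20 mm wide; open, the fingers measure 128 mm over their backs; the gripper's body (75 mm by 189 mm) begins 69 mm behind the grasp point.
Start: joints at [-0.002, 0.353, 1.633, -0, 1.155, -0.002], TCP at [0.625, -0, 0.215] pointing down, gripper open.
Joint ranges: [-2.63, 2.63], [-0.92, 2.1], [0.06, 2.66], [-1.3, 4.44], [0, 2.69], [-3.02, 3.02]. Speed limits (rad/s): [2.22, 2.22, 2.79, 3.14, 3.14, 3.14].

## Interface

Orientations are given as a 3x3 rotation matrix whose columns are the frame's x, y, z axes.
In Python, from bench import robot, optics, order gives the robot as it stands.
- The arm moves only by the tool step_arm, never from a script. Its argument "targets" is a list of rows, each a list of 3 entries, a list of its own where there are three numbers: the shift along the world's x, y, z in cm, then the turn, a rotation vector about the world's x, y, z in rad, then the opening, from -1 (shut) to 1 (fully open), so that 0 is half open. A call has 1 to 20 rows; each row shifts and turns the commanded pose from where the row before left it; what a row does not reach is not made up. A row lasts 1/10 s, in which the tool goes at most 50 mm and 8.59 degrees, less where a joint would pass 70% of its speed; a pose out of reach is approached as far as the arm can. A call is refused whole if a number of a shift passes 5 or a number of a turn 0.15, either way. A call with a gripper value outside its range is refused whole. The fingers move at their own pace and stop on an object; "squeeze" is the grip in N (left out, the last holds). Time passes only in rows, so rows that do not move let the fingers close. It gives the time, the measured TCP pose, the force and the opening at its end, in the units of the state.
- robot.get_state(): the state, without advancing time (a new reading comes with each control period).
- optics.read_camera(name): name is "scene" or "side" or "wrist"; returns a dict with "image" (384x512x3 uint8, red, green, blue), "fx", "fy", "cx", "cy" (pixels), "distortion" ([k1, k2, p1, p2, k3] as OpenCV has them; the pictures are not rectified), "cam_to_world" (4x4, takes a point from camera to world coordinates); the wrist camera has in their place "tool_from_camera" (4x4, takes a point from camera to tool coordinates, whose origin is the TCP and whose axes are the tool frame's). Camera axes: x right, y down, z forward; pixel columns grow to the right and rows downward; lengths in m; the calibration is good to about 2 mm. A picture is of the moment at which its call begins: read the wrist's pose just before it. There is no depth.
- order.job_done(): hands the job in, once; it reports no verdict.
The state is a dict: "time": time; "q": joint angles; "qd": joint speeds; "joint_torque": joint torques, N m; "eef_pos": TCP position; "eef_rot": TCP orientation; "ft_force": force on the tool from outside, world axes, zero at the start; "wrist_torque": the same for the moment, N m; "opening": opening from 0.0 (shut) to 1.0 (fully open).
Only numpy, scipy, OpenCV 4.12 (cv2) and the standard library are available. Lean on these libraries where they do the work, as an engineer would, in place of code of your own. Each camera call takes 0.05 s, during which the arm holds its last target.

## Task

Pack the mixing tins for a site job: stand the medium steel tin inside the large blue one that waits in the caddy, then the small copper tin inside the medium one, each upright and right down on the floor of the tin around it. Then pull up the red lock plunger of the caddy's yellow sliding section, slide the section one hole towards the tins (to the next hole in the bar) and let the pin go fully home in that hole. Finish there, still gripping the red knob with the pin held home; leave the other things on the bench where they are.

Things in the scene. Friction and masses are not known exactly. Their poses are not given: they have to be found in the camera images.
- caddy: plywood board fixed to the bench, 140 (its x) x 280 (its y) x 10 mm; origin on the bench, 15 mm to +y of the board's middle. Its +y is the sliding direction, towards the tin bay. Along y at x = 0 lies a steel bar 26 mm wide, top 34 mm above the bench, with holes (13 mm) at y = -115, -75, -35 mm; the pin starts in the middle one. At y = +110 mm a fixed block 45 mm high
- bay (a point): centre of the tin bay, on the board's top face (10 mm above the bench), 50 mm from the caddy's origin along its +y; a low black rubber ring, 89 mm outside and 6 mm high, locates the large tin there
- next_hole (a point): centre of the mouth, on the bar's top (34 mm above the bench), of the hole that the pin must end in: 40 mm along the caddy's +y from where the pin starts
- section (a joint): yellow tube section on the bar, m: 0 at the start hole, grows along the caddy's +y, 0.040 at the next hole; slides from -0.045 to 0.052 (about 2 N friction) with the pin up, locked within 1.5 mm of a hole with it down. 36 mm wide, 50 mm long, top 47 mm above the bench; its black-faced stop (80 mm wide, top 49 mm up) reaches 33 mm ahead of the pin and ends about 7 mm short of the large tin
- plunger (a joint): lift of the spring plunger, m: 0 pin fully home in a hole, 0.018 upper stop; the pin clears the bar at 0.012 and rides on the bar's top if let down between holes. The spring always pushes down, 4 N when home to 8 N fully up
- knob (a point): centre of the plunger's upright round red knob, 26 mm diameter, 32 mm high, on top of the yellow section; when home it is 80 mm above the bench (top 96, underside 64 mm). Below it a 22 mm collar reaches 53 mm above the bench. It moves with section and plunger; grip it across any direction
- tin_large_center (a point): centre (half-way up, on the axis) of the large blue tin: open at the top, 50 mm high, outside diameter 74 mm at the foot and 92 mm at the rim, walls 3 mm, floor 4 mm thick, 0.25 kg; it stands loose in the bay and stays there
- tin_medium_center (a point): centre (half-way up, on the axis) of the medium bare-steel tin: open top, 90 mm high, outside diameter 60 mm at the foot, 66 mm at the rim, walls 3 mm, floor 4 mm, about 0.12 kg; loose on the bench. Seated in the large tin its rim is 44 mm above the large one's, its centre 24 mm above the large one's centre
- tin_small_center (a point): centre (half-way up, on the axis) of the small copper tin: open top, 125 mm high, outside diameter 44 mm at the foot, 50 mm at the rim, walls 3 mm, floor 4 mm, about 0.09 kg; loose on the bench. Seated in the medium tin its rim is 39 mm above the medium one's, its centre 21.5 mm above the medium one's centre

How it is judged:
On the way, in this order (a step that is already met when the one before it is completed fails the run):
1. the medium tin stands in the large tin, let go (horizontal distance between tin_medium_center and tin_large_center below 0.01 m and z of tin_medium_center in the frame of tin_large_center between 0.018 and 0.03 m and angle between each of tin_medium_center, tin_large_center's own z axis and vertical below 0.12 rad and horizontal distance between tin_large_center and bay below 0.008 m and z of tin_large_center in the frame of bay below 0.03 m and contact force between the fingers and tin_large below 0.1 N and contact force between the fingers and tin_medium below 0.1 N and contact force between the fingers and tin_small below 0.1 N), for 0.2 s.
2. the small tin stands in the medium tin, let go (horizontal distance between tin_small_center and tin_medium_center below 0.01 m and z of tin_small_center in the frame of tin_medium_center between 0.015 and 0.028 m and angle between each of tin_small_center, tin_medium_center's own z axis and vertical below 0.12 rad and horizontal distance between tin_medium_center and tin_large_center below 0.01 m and z of tin_medium_center in the frame of tin_large_center between 0.018 and 0.03 m and contact force between the fingers and tin_large below 0.1 N and contact force between the fingers and tin_medium below 0.1 N and contact force between the fingers and tin_small below 0.1 N), for 0.2 s.
3. the plunger is pulled clear of its hole (value of joint plunger above 0.0105 m), for 0.05 s.
At the end, for the whole second after the job is handed in: large tin in its bay (axis within 8 mm); medium in large and small in medium, each upright within 0.12 rad, seated within 5 mm, axes within 10 mm, fingers off the tins; section at the next hole (0.040 m within 3 mm), pin home (lift under 2.5 mm), fingers on the red knob with over 2 N (all of step 2 and horizontal distance between tin_large_center and bay below 0.008 m and z of tin_large_center in the frame of bay below 0.03 m and angle between tin_large_center's own z axis and vertical below 0.12 rad and value of joint section between 0.037 and 0.043 m and value of joint plunger below 0.0025 m and contact force between the fingers and plunger above 2 N); the arm keeps its last pose, push and grip.
It fails at once if a bystander is moved more than 30 mm (distance of any of seam_roller, lead_knife, flux_brush, solder_reel, tea_mug, flux_jar, setting_block, glass_bevel from where it was at the start of the episode above 0.03 m).
It also fails if it takes over 72 s, if anything falls off the work surface, if the arm or the gripper's body presses on something with over 40 N, if the wrist force passes 120 N, or if a joint passes its speed limit or range.

## Working session

There is one attempt and no reset: what is moved stays moved. The work goes in short steps, Python scripts to look and compute and a tool call to move; the robot and the scene stay as the last step left them, time stands still between calls to the robot, and variables do not carry over. Pictures are saved under pics/ and viewed, and the job is handed in when it is done.

Besides the shell and the picture viewer there is one more tool, called after "Request:" by a JSON object that holds its "op" and its "data", one argument or row to a line. step_arm: Moves the arm, as the interface text tells. Its arguments: {"type":"object","properties":{"targets":{"type":"array","items":{"type":"array"}},"squeeze":{"type":"number"}},"required":["targets"]}

```bash
ls; mkdir -p pics; cat > h.py <<'E'
import numpy as np, cv2
from bench import robot, optics, order
def snap(name,fn):
    st=robot.get_state(); d=optics.read_camera(name); im=d["image"]
    cv2.imwrite("pics/"+fn+".png",cv2.cvtColor(im,cv2.COLOR_RGB2BGR))
    if name=="wrist":
        T=np.eye(4);T[:3,:3]=st["eef_rot"];T[:3,3]=st["eef_pos"]
        M=T@np.array(d["tool_from_camera"])
    else: M=np.array(d["cam_to_world"])
    np.savez("pics/"+fn+".npz",im=im,M=M,K=np.array([d["fx"],d["fy"],d["cx"],d["cy"]]),D=np.array(d["distortion"]))
    return load(fn)
def load(fn):
    z=np.load("pics/"+fn+".npz"); f=z["K"]
    return dict(im=z["im"],M=z["M"],K=np.array([[f[0],0,f[2]],[0,f[1],f[3]],[0,0,1]]),D=z["D"])
def ray(c,uv):
    p=cv2.undistortPoints(np.array(uv,float).reshape(-1,1,2),c["K"],c["D"]).reshape(-1,2)
    d=np.c_[p,np.ones(len(p))]@c["M"][:3,:3].T
    return c["M"][:3,3],d/np.linalg.norm(d,axis=1,keepdims=True)
def plane(c,uv,z):
    o,d=ray(c,uv); return o+d*((z-o[2])/d[:,2])[:,None]
def proj(c,P):
    Mi=np.linalg.inv(c["M"]); P=np.array(P,float).reshape(-1,3)
    return cv2.projectPoints(P,cv2.Rodrigues(Mi[:3,:3])[0],Mi[:3,3],c["K"],c["D"])[0].reshape(-1,2)
E
python3 - <<'E'
from h import *
for n in ["scene","side","wrist"]:
    c=snap(n,n+"0"); print(n,np.round(c["M"],3).tolist(),c["K"].tolist(),c["D"])
s=robot.get_state(); print(s["time"],s["eef_pos"],s["eef_rot"],s["ft_force"],s["opening"])
E
```

```text
pics
scene [[-0.028, 0.669, -0.743, 1.055], [1.0, 0.027, -0.014, 0.08], [0.011, -0.743, -0.669, 0.577], [0.0, 0.0, 0.0, 1.0]] [[388.52892466047103, 0.0, 252.11974050012748], [0.0, 388.52892466047103, 191.4229234480904], [0.0, 0.0, 1.0]] [-0.09381403  0.          0.          0.          0.        ]
side [[0.989, -0.088, 0.115, 0.413], [-0.143, -0.708, 0.691, -0.478], [0.02, -0.7, -0.713, 0.621], [0.0, 0.0, 0.0, 1.0]] [[356.80944313139815, 0.0, 251.142240325247], [0.0, 356.80944313139815, 195.00507829174737], [0.0, 0.0, 1.0]] [-0.04523893  0.          0.          0.          0.        ]
wrist [[1.0, 0.002, -0.001, 0.625], [0.001, -0.96, -0.28, 0.079], [-0.001, 0.28, -0.96, 0.383], [0.0, 0.0, 0.0, 1.0]] [[314.35999116761155, 0.0, 255.00340597304447], [0.0, 314.35999116761155, 190.01680782166298], [0.0, 0.0, 1.0]] [-0.07976324  0.          0.          0.          0.        ]
0.15 [6.24637109e-01 1.45878444e-05 2.14046578e-01] [[ 9.99999454e-01  1.41071831e-05 -1.04526569e-03]
 [ 1.41116524e-05 -1.00000000e+00  4.26840567e-06]
 [-1.04526563e-03 -4.28315376e-06 -9.99999454e-01]] [-0.10967554 -0.55778297 -0.54326456] 0.997490567051211
```

View pics/scene0.png

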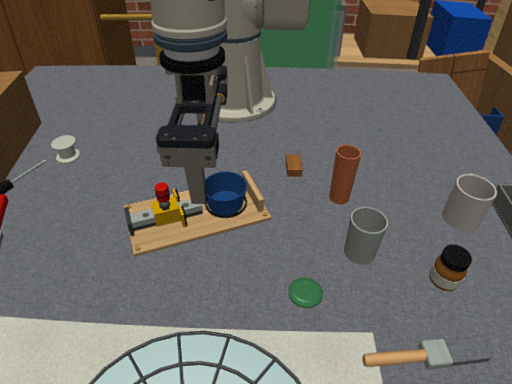

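View pics/side0.png

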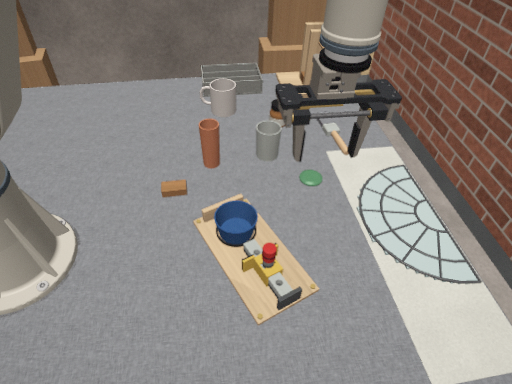

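View pics/wrist0.png

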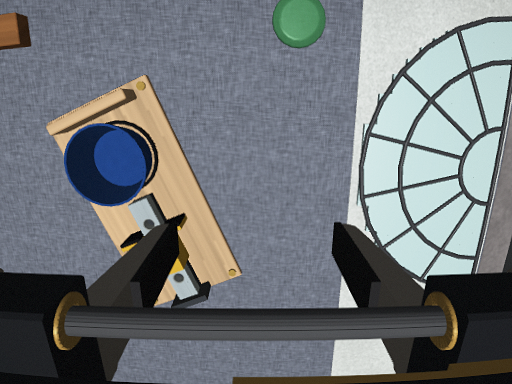

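The medium steel tin is at scene (366,236) and side (268,140). The copper tin is at scene (344,175) and side (210,143). The mug with a handle is at scene (468,203). The caddy with the blue tin is at scene (226,194), and the red knob is at (162,193). I'll zoom in next to get the rims.

```bash
python3 - <<'E'
import cv2,numpy as np
s=cv2.imread('pics/scene0.png'); d=cv2.imread('pics/side0.png')
a=cv2.resize(s[135:275,320:400],None,fx=4,fy=4,interpolation=cv2.INTER_CUBIC)
b=cv2.resize(d[105:185,190:290],None,fx=4,fy=4,interpolation=cv2.INTER_CUBIC)
o=np.zeros((560,730,3),np.uint8); o[:,:320]=a; o[:320,325:725]=b
cv2.imwrite('pics/z1.png',o)
E
```

```text
(no output)
```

View pics/z1.png

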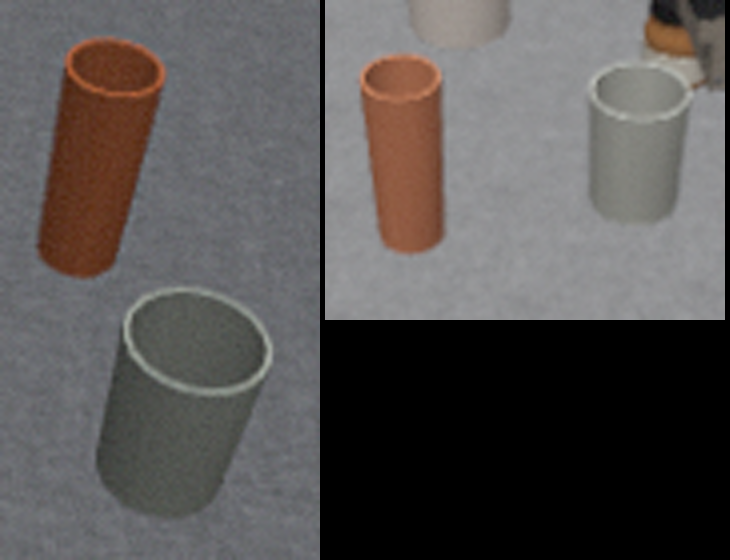

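```bash
cat > m1.py <<'E'
from h import *
def rimc(c,bb,z,off):
    # bb extremes in zoom coords
    x0,x1,y0,y1=bb
    uv=[((x0+x1)/2/4-.4+off[0],(y0+y1)/2/4-.4+off[1])]
    w=[(x0/4-.4+off[0],(y0+y1)/8-.4+off[1]),(x1/4-.4+off[0],(y0+y1)/8-.4+off[1])]
    p=plane(c,uv,z)[0]; q=plane(c,w,z); return p, np.linalg.norm(q[0]-q[1])
S=load("scene0");D=load("side0");W=load("wrist0")
print("small",rimc(S,(66,164,39,97),.125,(320,135)),rimc(D,(37,117,55,103),.125,(190,105)))
print("med",rimc(S,(124,272,288,395),.09,(320,135)),rimc(D,(262,368,62,125),.09,(190,105)))
for n,c in (("scene",S),("side",D),("wrist",W)):
    hsv=cv2.cvtColor(c["im"],cv2.COLOR_RGB2HSV)
    b=cv2.inRange(hsv,(105,120,30),(125,255,255))
    k,l,s,ce=cv2.connectedComponentsWithStats(b)
    i=1+np.argsort(-s[1:,4])[:4]; print(n,"blue",s[i].tolist(),ce[i].round(1).tolist())
    r=cv2.inRange(hsv,(0,200,60),(4,255,255))|cv2.inRange(hsv,(174,200,60),(180,255,255))
    k,l,s,ce=cv2.connectedComponentsWithStats(r)
    i=1+np.argsort(-s[1:,4])[:3]; print(n,"red",s[i].tolist(),ce[i].round(1).tolist())
z=[cv2.resize(c["im"][y:y+90,x:x+160],None,fx=5,fy=5,interpolation=cv2.INTER_CUBIC)[:,:,::-1] for c,x,y in((S,118,165),)]
cv2.imwrite('pics/z2.png',z[0])
cv2.imwrite('pics/z3.png',cv2.resize(D["im"][190:320,185:325],None,fx=4.5,fy=4.5,interpolation=cv2.INTER_CUBIC)[:,:,::-1])
E
python3 m1.py
```

```text
small (array([0.42855116, 0.25765005, 0.125     ]), np.float64(0.04949515670961382)) (array([0.42590759, 0.25119019, 0.125     ]), np.float64(0.04818883961171667))
med (array([0.58183648, 0.27653558, 0.09      ]), np.float64(0.06623141816757079)) (array([0.5770115 , 0.26898728, 0.09      ]), np.float64(0.06817781903301981))
scene blue [[427, 0, 66, 55, 2739], [205, 172, 42, 43, 1385], [481, 108, 23, 26, 271], [173, 49, 1, 1, 1]] [[457.2, 27.6], [225.1, 191.9], [493.7, 119.5], [173.0, 49.0]]
scene red [[155, 183, 14, 14, 151], [0, 194, 8, 32, 140], [157, 196, 12, 6, 40]] [[161.3, 189.3], [2.2, 205.5], [163.0, 199.0]]
side blue [[215, 201, 42, 43, 1404]] [[235.5, 221.3]]
side red [[273, 253, 2, 2, 2], [269, 256, 1, 1, 1], [263, 258, 1, 1, 1]] [[273.5, 253.5], [269.0, 256.0], [263.0, 258.0]]
wrist blue [[64, 124, 88, 82, 5637]] [[106.9, 163.4]]
wrist red [] []
```

View pics/z2.png

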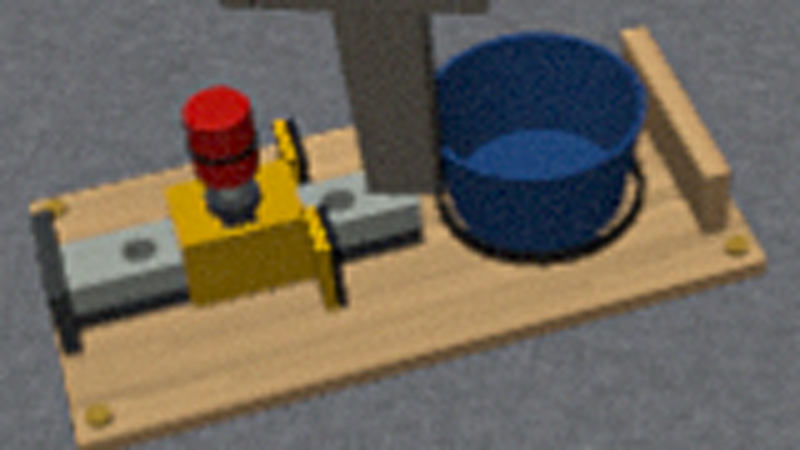

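View pics/z3.png

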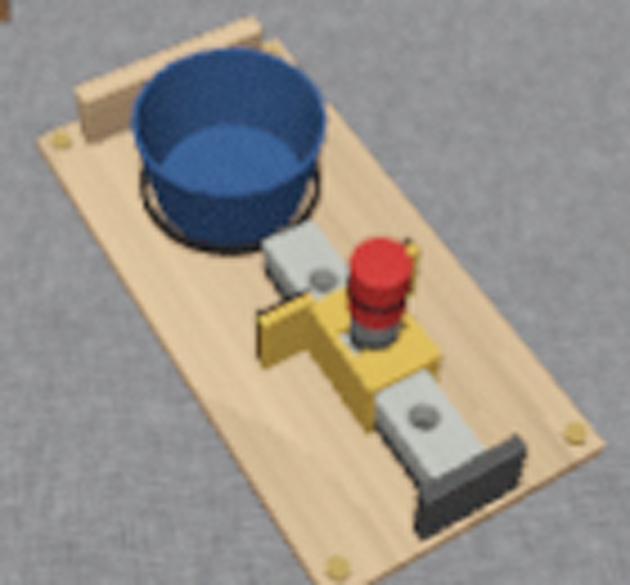

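```bash
python3 - <<'E'
from h import *
S=load("scene0");D=load("side0");W=load("wrist0")
def pr(n,c,u,v,z): print(n,plane(c,[(u,v)],z)[0].round(4))
s=lambda x,y:(118+x/5-.4,165+y/5-.4)
d=lambda x,y:(185+x/4.5-.4,190+y/4.5-.4)
pr("blueS",S,*s(539,106),.06);pr("blueD",D,*d(230,121),.06);pr("blueW",W,107,165,.06)
pr("knobS",S,*s(217,108),.096);pr("knobD",D,*d(381,264),.096)
for n,p in(("nw",(55,207)),("sw",(98,415)),("se",(737,244))): pr("S"+n,S,*s(*p),.0115)
for n,p in(("a",(62,140)),("b",(338,568)),("c",(576,433)),("d",(272,47))): pr("D"+n,D,*d(*p),.0115)
pr("W1",W,141,86,.0115);pr("W2",W,233,272,.0115)
pr("holeS-",S,*s(140,249),.034);pr("holeS+",S,*s(342,199),.034)
pr("holeD-",D,*d(424,416),.034);pr("holeD+",D,*d(323,280),.034)
pr("holeW-",W,179,277,.034);pr("holeW+",W,149,224,.034)
E
```

```text
blueS [0.4673 0.0145 0.06  ]
blueD [0.4627 0.007  0.06  ]
blueW [0.4669 0.0129 0.06  ]
knobS [ 0.5143 -0.1018  0.096 ]
knobD [ 0.5108 -0.1071  0.096 ]
Snw [ 0.4843 -0.1895  0.0115]
Ssw [ 0.5948 -0.1437  0.0115]
Sse [0.4943 0.0961 0.0115]
Da [0.383  0.047  0.0115]
Db [ 0.4829 -0.1923  0.0115]
Dc [ 0.5938 -0.1456  0.0115]
Dd [0.4946 0.0973 0.0115]
W1 [0.4942 0.095  0.0115]
W2 [ 0.5954 -0.1433  0.0115]
holeS- [ 0.529  -0.1387  0.034 ]
holeS+ [ 0.4976 -0.0635  0.034 ]
holeD- [ 0.5263 -0.1416  0.034 ]
holeD+ [ 0.4953 -0.0684  0.034 ]
holeW- [ 0.5281 -0.1378  0.034 ]
holeW+ [ 0.4968 -0.0652  0.034 ]
```

Screws, holes and the blue rim agree between the scene and wrist views to about 2 mm. The side view reads about 5 mm low in y for points well above the bench. Distances match the drawing: the screw axis gives a caddy yaw of 113°, with the bay at about (.4645,.012) and the knob at about (.513,-.103). I'll confirm the tins from the wrist camera.

Request:
{"op": "step_arm", "data": {
  "targets": [
    [[-0.9,4.6,0.7],[0,0,0],1],
    [[-0.9,4.6,0.7],[0,0,0],1],
    [[-0.9,4.6,0.7],[0,0,0],1],
    [[-0.9,4.6,0.7],[0,0,0],1],
    [[-0.9,4.6,0.7],[0,0,0],1],
    [[0,0,0],[0,0,0],1],
    [[0,0,0],[0,0,0],1]
  ]
}}

```text
time: 0.85
eef_pos: [0.5796, 0.2308, 0.2494]
eef_rot: [[1.0, 0.002, -0.0], [0.002, -1.0, -0.0], [-0.0, 0.0, -1.0]]
ft_force: [0.7, -0.2, -0.2]
opening: 1.0
```

```bash
python3 - <<'E'
from h import *
snap("wrist","wrist1"); s=robot.get_state(); print(s["time"],s["eef_pos"].round(4),s["q"])
E
```

```text
0.9 [0.5798 0.2296 0.2492] [ 3.75020346e-01  3.21614926e-01  1.59908112e+00 -5.43788530e-04
  1.22169422e+00  3.74345437e-01]
```

View pics/wrist1.png

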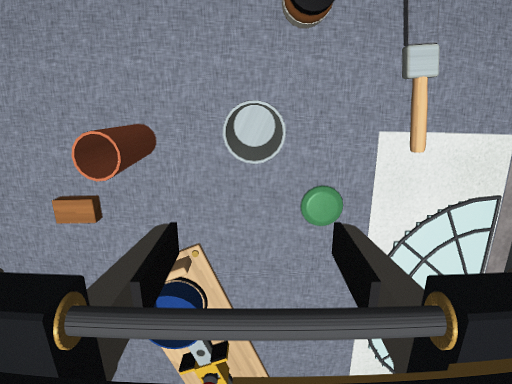

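The medium rim is centred near (254,131) and the copper rim near (96,155). The green bevel is at (322,205) and clear of the tins.

```bash
cat > m2.py <<'E'
from h import *
import sys
fn=sys.argv[1]
W=load(fn); im=W["im"]
# circle fits on edges cast to the rim plane
def fit(c,z,u,v,r0,r1,R,col=None):
    g=cv2.GaussianBlur(cv2.cvtColor(im,cv2.COLOR_RGB2GRAY),(3,3),0)
    e=cv2.Canny(g,40,110); ys,xs=np.nonzero(e)
    rr=np.hypot(xs-u,ys-v); k=(rr>r0)&(rr<r1)
    P=plane(c,np.c_[xs[k],ys[k]],z)[:,:2]
    for it in range(6):
        A=np.c_[2*P,np.ones(len(P))]; s=np.linalg.lstsq(A,(P**2).sum(1),rcond=None)[0]
        rad=np.sqrt(s[2]+s[0]**2+s[1]**2); res=np.hypot(*(P-s[:2]).T)-rad
        P=P[np.abs(res)<max(.0015,2*res.std())]
    print(s[:2].round(4),"R",rad.round(4),"exp",R,len(P))
if __name__=="__main__":
    fit(W,.09,254,131,27,35,.033)
    fit(W,.125,96.5,155,20,29,.025)
E
python3 m2.py wrist1; python3 - <<'E'
from h import *
W=load("wrist1");S=load("scene0")
print(plane(W,[(254,131.5)],.09),plane(W,[(96.5,155.5)],.125))
print("block",plane(W,[(52,210),(102,210)],.02),"jar",plane(W,[(306,22)],.0),"mugbase",plane(S,[(465,228)],0), "bevel",plane(W,[(322,205)],0.01))
E
```

```text
[0.5784 0.2768] R 0.0312 exp 0.033 418
[0.4266 0.2589] R 0.023 exp 0.025 240
[[0.57876139 0.27756776 0.09      ]] [[0.42721498 0.25873529 0.125     ]]
block [[0.29661891 0.16388654 0.02      ]
 [0.37006055 0.16465455 0.02      ]] jar [[0.6419135  0.40328531 0.        ]] mugbase [[0.51133837 0.5138134  0.        ]] bevel [[0.67251753 0.16996981 0.01      ]]
```

Request:
{"op": "step_arm", "data": {
  "targets": [
    [[0,4.7,0],[0,0,0],1],
    [[0,0,-4.5],[0,0,0],1],
    [[0,0,-4.5],[0,0,0],1],
    [[0,0,-4],[0,0,0],1],
    [[0,0,-3],[0,0,0],1],
    [[0,0,-2.8],[0,0,0],1],
    [[0,0,0],[0,0,0],1],
    [[0,0,0],[0,0,0],1]
  ],
  "squeeze": 20
}}

```text
time: 1.7
eef_pos: [0.5803, 0.2756, 0.0616]
eef_rot: [[1.0, -0.002, -0.001], [-0.002, -1.0, -0.001], [-0.001, 0.001, -1.0]]
ft_force: [1.3, 0.2, -0.0]
opening: 1.003
```

```bash
python3 - <<'E'
from h import *
snap("wrist","wrist2");snap("scene","scene2")
o=np.hstack([cv2.imread("pics/wrist2.png")[:,100:400],cv2.resize(cv2.imread("pics/scene2.png")[130:290,300:440],None,fx=2.4,fy=2.4)]); cv2.imwrite("pics/c2.png",o)
E
```

```text
(no output)
```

View pics/c2.png

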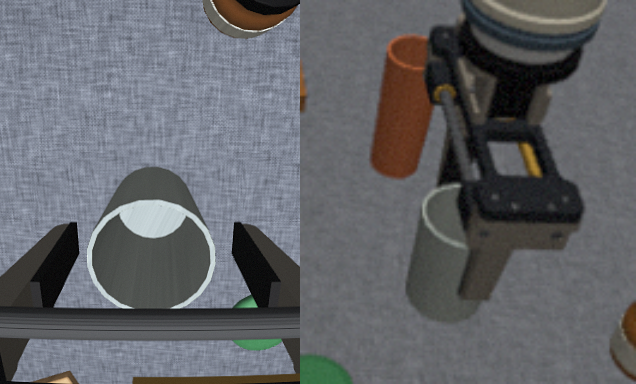

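The tin sits between the open fingers, with its rim centre near (251,255).

```bash
python3 - <<'E'
from h import *
W=load("wrist2"); print(plane(W,[(251.5,256),(187,256),(315,256),(251,200)],.09).round(4)); print(W["M"][:3,3])
E
```

```text
[[0.5789 0.2799 0.09  ]
 [0.5466 0.2797 0.09  ]
 [0.6107 0.2798 0.09  ]
 [0.5788 0.3093 0.09  ]]
[0.58084133 0.35523867 0.23068026]
```

Request:
{"op": "step_arm", "data": {
  "targets": [
    [[-0.1,0.1,0],[0,0,0],0.6],
    [[0,0,0],[0,0,0],0.3],
    [[0,0,0],[0,0,0],-0.3],
    [[0,0,0],[0,0,0],-0.5],
    [[0,0,0],[0,0,0],-0.5],
    [[0,0,0],[0,0,0],-0.5],
    [[0,0,0],[0,0,0],-0.5],
    [[0,0,0],[0,0,0],-0.5]
  ],
  "squeeze": 20
}}

```text
time: 2.6
eef_pos: [0.5791, 0.2782, 0.0622]
eef_rot: [[1.0, 0.0, 0.0], [0.0, -1.0, 0.0], [0.0, -0.0, -1.0]]
ft_force: [-2.7, 0.3, 5.5]
opening: 0.709
```

Request:
{"op": "step_arm", "data": {
  "targets": [
    [[0,0,2],[0,0,0],-0.5],
    [[0,0,4],[0,0,0],-0.5],
    [[0,0,4],[0,0,0],-0.5],
    [[0,0,4],[0,0,0],-0.5],
    [[-1.9,-4.4,0],[0,0,0],-0.5],
    [[-1.9,-4.4,0],[0,0,0],-0.5],
    [[-1.9,-4.4,0],[0,0,0],-0.5],
    [[-1.9,-4.4,0],[0,0,0],-0.5],
    [[-1.9,-4.4,0],[0,0,0],-0.5],
    [[-1.9,-4.4,0],[0,0,0],-0.5],
    [[0,0,0],[0,0,0],-0.5],
    [[0,0,0],[0,0,0],-0.5],
    [[0,0,0],[0,0,0],-0.5]
  ]
}}

```text
time: 3.9
eef_pos: [0.4656, 0.0146, 0.2017]
eef_rot: [[1.0, 0.0, 0.001], [0.0, -1.0, 0.0], [0.001, -0.0, -1.0]]
ft_force: [0.9, 0.1, -0.3]
opening: 0.709
```

```bash
python3 - <<'E'
from h import *
s=robot.get_state(); print(s["eef_pos"])
for n in("wrist","scene","side"): snap(n,n+"3")
o=np.hstack([cv2.imread("pics/wrist3.png")[:,50:450],cv2.resize(cv2.imread("pics/side3.png")[130:322,160:340],None,fx=2,fy=2)]); cv2.imwrite("pics/c3.png",o)
cv2.imwrite("pics/c3b.png",cv2.resize(cv2.imread("pics/scene3.png")[100:250,110:310],None,fx=3,fy=3))
E
```

```text
[0.46560545 0.01456901 0.20172963]
```

View pics/c3.png

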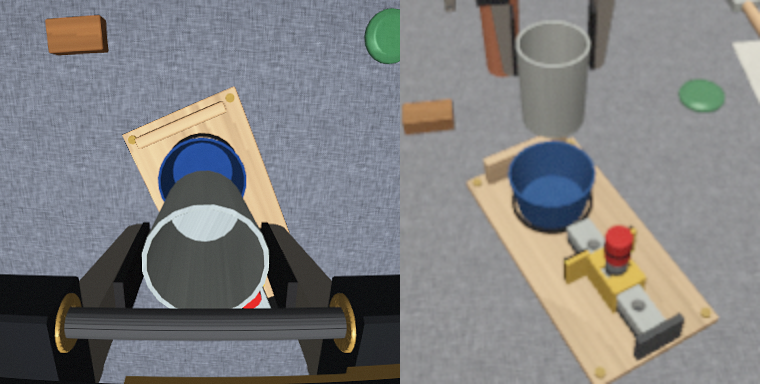

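View pics/c3b.png

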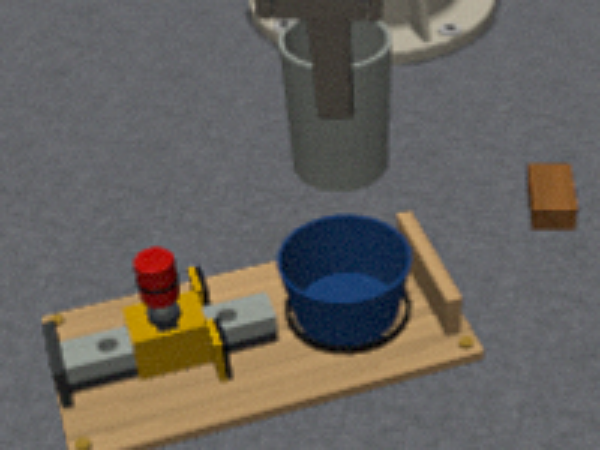

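```bash
python3 - <<'E'
from h import *
W=load("wrist3");S=load("scene3")
print(plane(W,[(208,180),(296.5,180),(252,138)],.06).round(4))
print(plane(S,[(110+344/3-.3,100+256/3-.3),(110+278/3-.3,100+259/3-.3),(110+410/3-.3,100+259/3-.3)],.06).round(4))
print("screws",plane(W,[(182,139.5),(279.5,98)],.0115).round(4))
print("medrim W",plane(W,[(193,260),(319,260),(255,206)],.2017+.0285).round(4))
x=cv2.resize(W["im"][110:230,190:320],None,fx=5,fy=5)[:,:,::-1]; cv2.imwrite("pics/z4.png",x)
E
```

```text
[[0.4181 0.0141 0.06  ]
 [0.5085 0.0143 0.06  ]
 [0.4631 0.0569 0.06  ]]
[[ 0.465   0.0123  0.06  ]
 [ 0.4699 -0.0318  0.06  ]
 [ 0.4663  0.0568  0.06  ]]
screws [[0.3825 0.0495 0.0115]
 [0.4931 0.0953 0.0115]]
medrim W [[0.4348 0.0164 0.2302]
 [0.4981 0.0165 0.2302]
 [0.4659 0.0452 0.2302]]
```

View pics/z4.png

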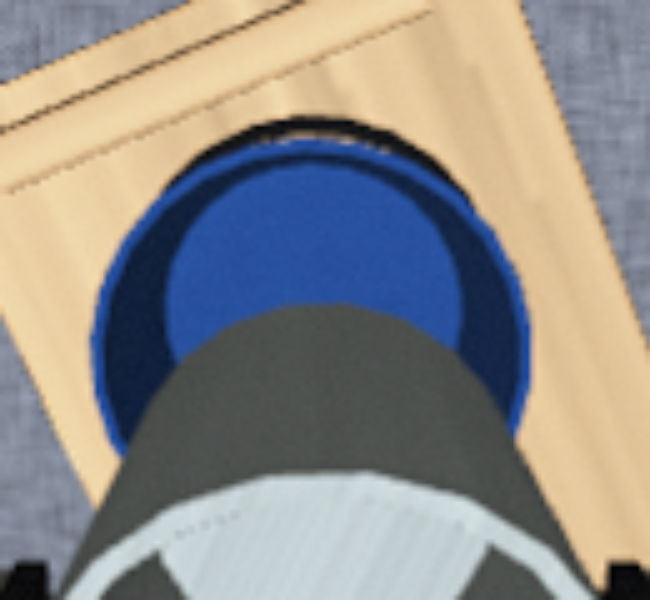

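In the wrist view the blue tin's axis is at about (.4635,.011) and the held tin's at about (.466,.0125). I'll shift by (-2,-1.5) mm and lower.

Request:
{"op": "step_arm", "data": {
  "targets": [
    [[-0.2,-0.15,0],[0,0,0],-0.5],
    [[0,0,-3],[0,0,0],-0.5],
    [[0,0,-3],[0,0,0],-0.5],
    [[0,0,-2],[0,0,0],-0.5],
    [[0,0,-1],[0,0,0],-0.5],
    [[0,0,-1],[0,0,0],-0.5],
    [[0,0,-1],[0,0,0],-0.5],
    [[0,0,-0.5],[0,0,0],-0.5],
    [[0,0,-0.4],[0,0,0],-0.5],
    [[0,0,-0.3],[0,0,0],-0.5],
    [[0,0,0],[0,0,0],-0.5],
    [[0,0,0],[0,0,0],-0.5]
  ]
}}

```text
time: 5.25
eef_pos: [0.4632, 0.0125, 0.0798]
eef_rot: [[1.0, -0.0, 0.0], [-0.0, -1.0, -0.0], [0.0, 0.0, -1.0]]
ft_force: [-0.1, -0.3, -0.2]
opening: 0.709
```

Request:
{"op": "step_arm", "data": {
  "targets": [
    [[0,0,-0.1],[0,0,0],-0.5],
    [[0,0,-0.1],[0,0,0],-0.5],
    [[0,0,-0.1],[0,0,0],-0.5],
    [[0,0,-0.05],[0,0,0],-0.5],
    [[0,0,0],[0,0,0],-0.5]
  ]
}}

```text
time: 5.75
eef_pos: [0.463, 0.0125, 0.0762]
eef_rot: [[1.0, -0.0, -0.0], [-0.0, -1.0, -0.0], [-0.0, 0.0, -1.0]]
ft_force: [-0.8, -0.7, 2.1]
opening: 0.704
```

There is light contact at the expected seated height, so I'll release.

Request:
{"op": "step_arm", "data": {
  "targets": [
    [[0,0,0],[0,0,0],0.6],
    [[0,0,0],[0,0,0],1],
    [[0,0,0],[0,0,0],1],
    [[0,0,0],[0,0,0],1],
    [[0,0,0],[0,0,0],1],
    [[0,0,3],[0,0,0],1],
    [[0,0,4],[0,0,0],1],
    [[0,0,4],[0,0,0],1],
    [[0,0,2],[0,0,0],1],
    [[0,0,0],[0,0,0],1],
    [[0,0,0],[0,0,0],1]
  ]
}}

```text
time: 6.85
eef_pos: [0.4628, 0.0125, 0.2058]
eef_rot: [[1.0, -0.0, 0.0], [-0.0, -1.0, 0.0], [0.0, -0.0, -1.0]]
ft_force: [-0.4, -0.3, 0.2]
opening: 1.0
```

```bash
python3 - <<'E'
from h import *
s=robot.get_state(); print(s["eef_pos"],s["opening"])
for n in("wrist","scene","side"): snap(n,n+"4")
o=np.hstack([cv2.imread("pics/wrist4.png")[:,50:450],cv2.resize(cv2.imread("pics/side4.png")[130:322,160:340],None,fx=2,fy=2)]); cv2.imwrite("pics/c4.png",o)
cv2.imwrite("pics/c4b.png",cv2.resize(cv2.imread("pics/scene4.png")[100:250,110:310],None,fx=3,fy=3))
E
```

```text
[0.4628394  0.01250719 0.20579088] 0.9998160335921857
```

View pics/c4.png

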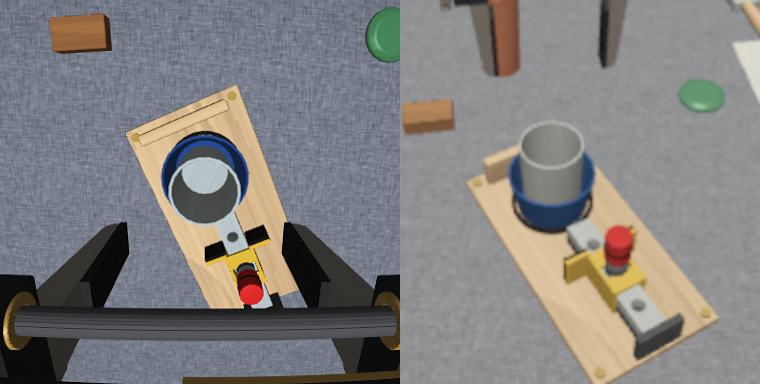

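View pics/c4b.png

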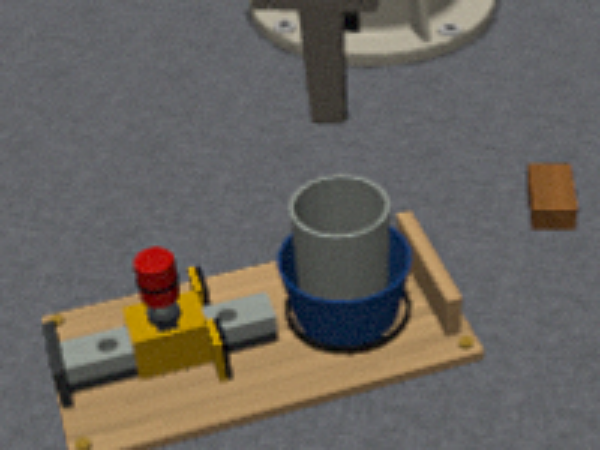

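The medium tin stands upright inside the blue one. Next I'll measure its rim (wrist x 219–290, y about 155–225) and the copper tin.

```bash
python3 - <<'E'
from h import *
W=load("wrist4");S=load("scene4")
print("med W",plane(W,[(219,190),(290.5,190),(255,156),(255,225)],.104).round(4))
print("med S",plane(S,[(110+340/3-.3,100+207.5/3-.3)],.104).round(4))
print("blue W",plane(W,[(211.5,178),(298.5,178),(255,137)],.06).round(4))
print("knob W",plane(W,[(301,294)],.096).round(4))
E
```

```text
med W [[ 0.4309  0.0131  0.104 ]
 [ 0.4952  0.0131  0.104 ]
 [ 0.4632  0.0439  0.104 ]
 [ 0.4633 -0.0208  0.104 ]]
med S [[0.4678 0.0115 0.104 ]]
blue W [[0.4183 0.0131 0.06  ]
 [0.5083 0.0133 0.06  ]
 [0.4632 0.0553 0.06  ]]
knob W [[ 0.511  -0.1013  0.096 ]]
```

Request:
{"op": "step_arm", "data": {
  "targets": [
    [[-0.7,4.9,0],[0,0,0],1],
    [[-0.7,4.9,0],[0,0,0],1],
    [[-0.7,4.9,0],[0,0,0],1],
    [[-0.7,4.9,0],[0,0,0],1],
    [[-0.8,5,0],[0,0,0],1],
    [[0,0,0],[0,0,0],1],
    [[0,0,-3],[0,0,0],1],
    [[0,0,0],[0,0,0],1]
  ]
}}

```text
time: 7.8
eef_pos: [0.4245, 0.2564, 0.1724]
eef_rot: [[1.0, 0.001, -0.006], [0.001, -1.0, -0.004], [-0.006, 0.004, -1.0]]
ft_force: [-0.7, 0.2, -0.5]
opening: 0.999
```

```bash
python3 - <<'E'
from h import *
s=robot.get_state(); print(s["eef_pos"],s["opening"])
snap("wrist","wrist5")
E
```

```text
[0.4245243  0.25641055 0.17240703] 0.9993326965998255
```

View pics/wrist5.png

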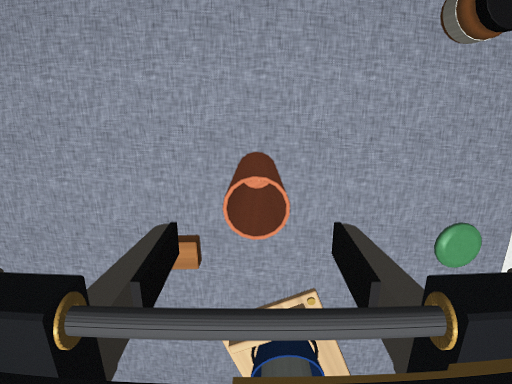

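The copper rim is centred at (256.5,207.5).

```bash
python3 - <<'E'
from h import *
W=load("wrist5")
print(plane(W,[(223.5,208),(290,208),(256.5,176),(256.5,239)],.125).round(4))
s=robot.get_state(); print(s["eef_pos"],s["eef_rot"].round(4).tolist())
E
```

```text
[[0.4016 0.2588 0.125 ]
 [0.4502 0.2591 0.125 ]
 [0.4256 0.283  0.125 ]
 [0.4258 0.2342 0.125 ]]
[0.42540547 0.25655287 0.17399873] [[1.0, 0.0002, -0.0047], [0.0002, -1.0, -0.003], [-0.0047, 0.003, -1.0]]
```

Request:
{"op": "step_arm", "data": {
  "targets": [
    [[0.1,0.15,0],[0,0,0],1],
    [[0,0,-3],[0,0,0],1],
    [[0,0,-3],[0,0,0],1],
    [[0,0,-2],[0,0,0],1],
    [[0,0,0],[0,0,0],1],
    [[0,0,0],[0,0,0],0.3],
    [[0,0,0],[0,0,0],0],
    [[0,0,0],[0,0,0],-0.4],
    [[0,0,0],[0,0,0],-0.6],
    [[0,0,0],[0,0,0],-0.6],
    [[0,0,0],[0,0,0],-0.6],
    [[0,0,0],[0,0,0],-0.6],
    [[0,0,0],[0,0,0],-0.6]
  ],
  "squeeze": 20
}}

```text
time: 9.15
eef_pos: [0.4282, 0.2595, 0.0963]
eef_rot: [[1.0, -0.0, 0.0], [-0.0, -1.0, 0.0], [0.0, -0.0, -1.0]]
ft_force: [-1.4, -0.1, 5.8]
opening: 0.536
```

Request:
{"op": "step_arm", "data": {
  "targets": [
    [[0,0,2],[0,0,0],-0.6],
    [[0,0,4],[0,0,0],-0.6],
    [[0,0,4],[0,0,0],-0.6],
    [[0,0,4],[0,0,0],-0.6],
    [[0.5,-4,0],[0,0,0],-0.6],
    [[0.5,-4,0],[0,0,0],-0.6],
    [[0.5,-4,0],[0,0,0],-0.6],
    [[0.5,-4,0],[0,0,0],-0.6],
    [[0.5,-4,0],[0,0,0],-0.6],
    [[0.5,-4,0],[0,0,0],-0.6],
    [[0.5,-0.7,0],[0,0,0],-0.6],
    [[0,0,0],[0,0,0],-0.6],
    [[0,0,0],[0,0,0],-0.6],
    [[0,0,0],[0,0,0],-0.6]
  ]
}}

```text
time: 10.55
eef_pos: [0.4628, 0.0135, 0.2359]
eef_rot: [[1.0, 0.001, -0.001], [0.001, -1.0, 0.0], [-0.001, -0.0, -1.0]]
ft_force: [0.2, 0.0, -2.2]
opening: 0.535
```

```bash
python3 - <<'E'
from h import *
s=robot.get_state(); print(s["eef_pos"],s["opening"])
for n in("wrist","scene","side"): snap(n,n+"6")
o=np.hstack([cv2.imread("pics/wrist6.png")[:,50:450],cv2.resize(cv2.imread("pics/side6.png")[80:272,160:340],None,fx=2,fy=2)]); cv2.imwrite("pics/c6.png",o)
cv2.imwrite("pics/c6b.png",cv2.resize(cv2.imread("pics/scene6.png")[70:250,110:310],None,fx=3,fy=3))
E
```

```text
[0.46281469 0.01348761 0.23589166] 0.5351833734888528
```

View pics/c6.png

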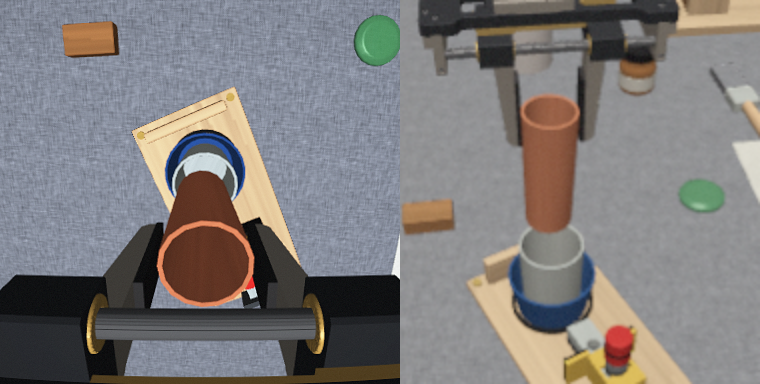

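View pics/c6b.png

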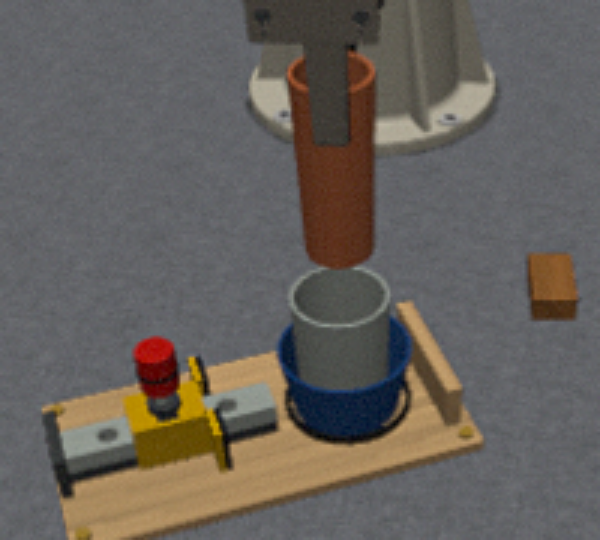

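The copper tin hangs upright above the medium one. I'll check the rim offset.

```bash
python3 - <<'E'
from h import *
W=load("wrist6")
print("cop",plane(W,[(208,264),(304,264),(256,221.5),(256,305)],.2646).round(4))
print("med",plane(W,[(221.5,180),(287,180),(254,151)],.104).round(4))
E
```

```text
cop [[ 0.4396  0.0132  0.2646]
 [ 0.4879  0.0134  0.2646]
 [ 0.4636  0.0363  0.2646]
 [ 0.4638 -0.0111  0.2646]]
med [[0.43   0.0156 0.104 ]
 [0.4948 0.0157 0.104 ]
 [0.4621 0.0445 0.104 ]]
```

Request:
{"op": "step_arm", "data": {
  "targets": [
    [[-0.1,-0.1,0],[0,0,0],-0.6],
    [[0,0,-2],[0,0,0],-0.6],
    [[0,0,-2],[0,0,0],-0.6],
    [[0,0,-1.5],[0,0,0],-0.6],
    [[0,0,-1.5],[0,0,0],-0.6],
    [[0,0,-1.5],[0,0,0],-0.6],
    [[0,0,-1.2],[0,0,0],-0.6],
    [[0,0,-1],[0,0,0],-0.6],
    [[0,0,-0.5],[0,0,0],-0.6],
    [[0,0,-0.4],[0,0,0],-0.6],
    [[0,0,0],[0,0,0],-0.6],
    [[0,0,0],[0,0,0],-0.6]
  ]
}}

```text
time: 11.9
eef_pos: [0.4624, 0.0114, 0.1204]
eef_rot: [[1.0, -0.0, 0.001], [-0.0, -1.0, 0.0], [0.001, -0.0, -1.0]]
ft_force: [0.3, -1.1, -0.2]
opening: 0.534
```

Request:
{"op": "step_arm", "data": {
  "targets": [
    [[0,0,-0.2],[0,0,0],-0.6],
    [[0,0,-0.15],[0,0,0],-0.6],
    [[0,0,-0.1],[0,0,0],-0.6],
    [[0,0,-0.1],[0,0,0],-0.6],
    [[0,0,-0.05],[0,0,0],-0.6],
    [[0,0,0],[0,0,0],-0.6]
  ]
}}

```text
time: 12.5
eef_pos: [0.4622, 0.0114, 0.1144]
eef_rot: [[1.0, 0.0, 0.0], [0.0, -1.0, 0.0], [0.0, -0.0, -1.0]]
ft_force: [-0.7, -0.5, 3.4]
opening: 0.537
```

Request:
{"op": "step_arm", "data": {
  "targets": [
    [[0,0,0],[0,0,0],0.3],
    [[0,0,0],[0,0,0],0.8],
    [[0,0,0],[0,0,0],1],
    [[0,0,0],[0,0,0],1],
    [[0,0,0],[0,0,0],1],
    [[0,0,0],[0,0,0],1],
    [[0,0,3],[0,0,0],1],
    [[0,0,4],[0,0,0],1],
    [[0,0,4],[0,0,0],1],
    [[0,0,0],[0,0,0],1],
    [[0,0,0],[0,0,0],1],
    [[0,0,0],[0,0,0],1]
  ]
}}

```text
time: 13.7
eef_pos: [0.4613, 0.0114, 0.223]
eef_rot: [[1.0, 0.0, -0.002], [0.0, -1.0, -0.0], [-0.002, 0.0, -1.0]]
ft_force: [-0.5, -0.3, -0.3]
opening: 0.998
```

```bash
python3 - <<'E'
from h import *
s=robot.get_state(); print(s["eef_pos"],s["opening"])
for n in("wrist","scene","side"): snap(n,n+"7")
o=np.hstack([cv2.imread("pics/wrist7.png")[:,50:450],cv2.resize(cv2.imread("pics/side7.png")[130:322,160:340],None,fx=2,fy=2)]); cv2.imwrite("pics/c7.png",o)
cv2.imwrite("pics/c7b.png",cv2.resize(cv2.imread("pics/scene7.png")[70:250,110:310],None,fx=3,fy=3))
E
```

```text
[0.46129196 0.01135246 0.2230154 ] 0.9982807124448001
```

View pics/c7.png

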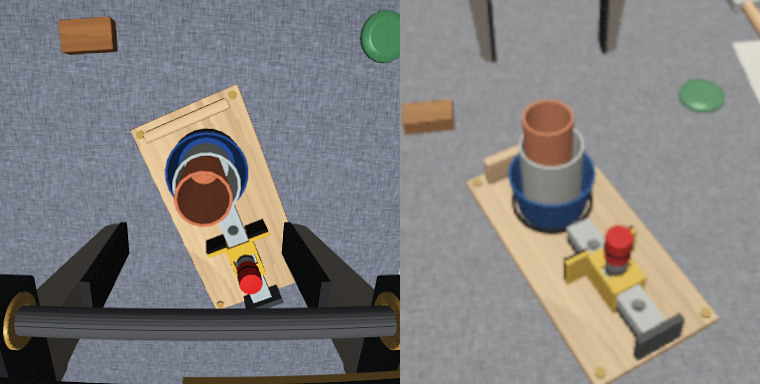

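View pics/c7b.png

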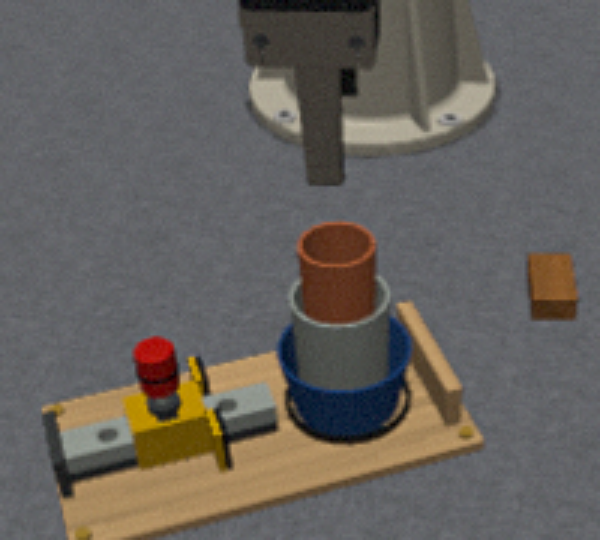

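Both tins are nested and upright. Next I'll move to hover over the knob, yawed 0.40 rad so the jaws lie along the caddy's x axis.

Request:
{"op": "step_arm", "data": {
  "targets": [
    [[1,-2.3,0],[0,0,0.1],1],
    [[1,-2.3,0],[0,0,0.1],1],
    [[1,-2.3,0],[0,0,0.1],1],
    [[1,-2.3,0],[0,0,0.1],1],
    [[1.1,-2.2,0],[0,0,0],1],
    [[0,0,-4],[0,0,0],1],
    [[0,0,0],[0,0,0],1],
    [[0,0,0],[0,0,0],1]
  ]
}}

```text
time: 14.65
eef_pos: [0.5119, -0.1023, 0.1832]
eef_rot: [[0.921, 0.389, -0.004], [0.389, -0.921, 0.001], [-0.003, -0.002, -1.0]]
ft_force: [0.5, -0.1, 1.0]
opening: 0.996
```

```bash
python3 - <<'E'
from h import *
s=robot.get_state(); print(s["eef_pos"],s["opening"],s["q"])
for n in("wrist","scene"): snap(n,n+"8")
cv2.imwrite("pics/c8b.png",cv2.resize(cv2.imread("pics/scene8.png")[70:250,110:310],None,fx=3,fy=3))
E
```

```text
[ 0.51194746 -0.10228138  0.18324688] 0.9957953609354331 [-2.00135541e-01  2.30175920e-01  1.88102980e+00  1.18041049e-04
  1.03403917e+00 -6.00081626e-01]
```

View pics/wrist8.png

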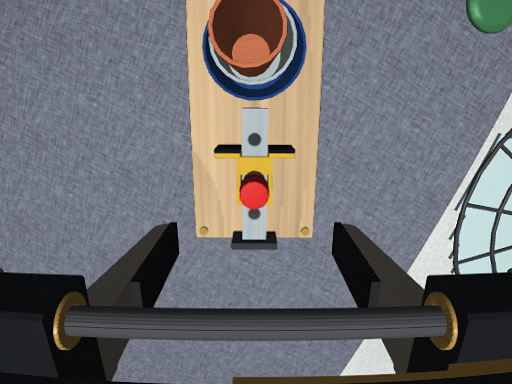

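View pics/c8b.png

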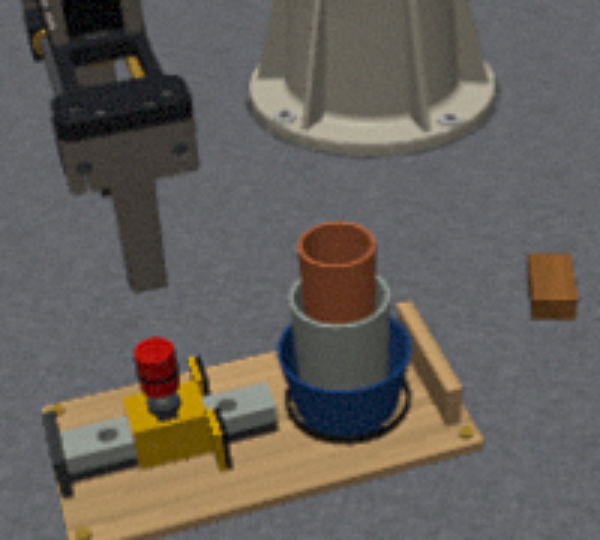

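The caddy axis is vertical in the image, with the knob top at (254.5,194).

```bash
python3 - <<'E'
from h import *
W=load("wrist8")
p=plane(W,[(254.5,194)],.096)[0]; print("knob",p.round(4))
h=plane(W,[(254,139.5),(254.5,213.5)],.034); print("holes",h.round(4),np.linalg.norm(h[0]-h[1]))
a=h[0]-h[1]; print(a/np.linalg.norm(a),(h.mean(0)).round(4))
s=robot.get_state(); print(s["eef_pos"])
E
```

```text
knob [ 0.5113 -0.1011  0.096 ]
holes [[ 0.4955 -0.0658  0.034 ]
 [ 0.527  -0.1388  0.034 ]] 0.07948181889945878
[-0.39597658  0.91826061  0.        ] [ 0.5112 -0.1023  0.034 ]
[ 0.51337881 -0.10232932  0.18495015]
```

Request:
{"op": "step_arm", "data": {
  "targets": [
    [[-0.1,0,0],[0,0,0],1],
    [[0,0,-4],[0,0,0],1],
    [[0,0,-4],[0,0,0],1],
    [[0,0,-2.5],[0,0,0],1],
    [[0,0,-1.7],[0,0,0],1],
    [[0,0,0],[0,0,0],0.5],
    [[0,0,0],[0,0,0],0],
    [[0,0,0],[0,0,0],-0.4],
    [[0,0,0],[0,0,0],-0.7],
    [[0,0,0],[0,0,0],-1],
    [[0,0,0],[0,0,0],-1],
    [[0,0,0],[0,0,0],-1],
    [[0,0,0],[0,0,0],-1],
    [[0,0,0],[0,0,0],-1],
    [[0,0,0],[0,0,0],-1]
  ],
  "squeeze": 35
}}

```text
time: 16.25
eef_pos: [0.5109, -0.1029, 0.0621]
eef_rot: [[0.921, 0.39, -0.002], [0.39, -0.921, -0.0], [-0.002, -0.001, -1.0]]
ft_force: [-4.9, -2.6, 5.8]
opening: 0.277
```

The knob is held (opening 25.5 mm). I'll lift the pin 15 mm.

Request:
{"op": "step_arm", "data": {
  "targets": [
    [[-0.05,0,0.3],[0,0,0],-1],
    [[0,0,0.4],[0,0,0],-1],
    [[0,0,0.4],[0,0,0],-1],
    [[0,0,0.4],[0,0,0],-1],
    [[0,0,0],[0,0,0],-1],
    [[0,0,0],[0,0,0],-1],
    [[0,0,0],[0,0,0],-1]
  ]
}}

```text
time: 16.95
eef_pos: [0.5108, -0.1026, 0.0767]
eef_rot: [[0.921, 0.39, -0.002], [0.39, -0.921, 0.0], [-0.001, -0.001, -1.0]]
ft_force: [-4.3, -3.0, -7.8]
opening: 0.272
```

```bash
python3 - <<'E'
from h import *
s=robot.get_state(); print(s["eef_pos"],s["ft_force"],s["opening"])
snap("side","side9");snap("wrist","wrist9")
o=np.hstack([cv2.imread("pics/wrist9.png")[:,80:430],cv2.resize(cv2.imread("pics/side9.png")[180:308,210:330],None,fx=3,fy=3)]); cv2.imwrite("pics/c9.png",o)
E
```

```text
[ 0.51078932 -0.10259919  0.07671245] [-4.26832281 -2.96052125 -7.76326171] 0.2715189060726296
```

View pics/c9.png

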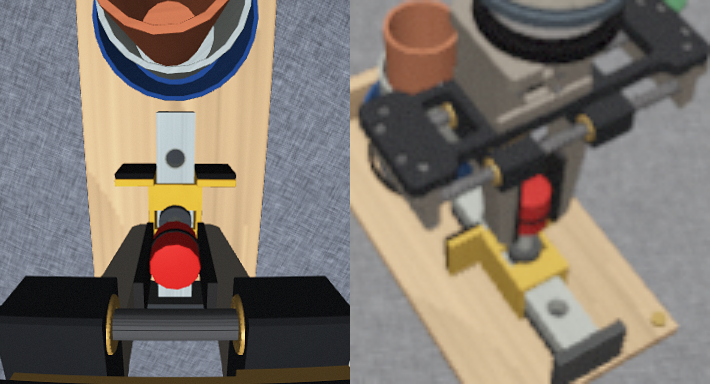

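Request:
{"op": "step_arm", "data": {
  "targets": [
    [[-0.2,0.46,0],[0,0,0],-1],
    [[-0.2,0.46,0],[0,0,0],-1],
    [[-0.2,0.46,0],[0,0,0],-1],
    [[-0.2,0.46,0],[0,0,0],-1],
    [[-0.2,0.46,0],[0,0,0],-1],
    [[-0.2,0.46,0],[0,0,0],-1],
    [[-0.2,0.46,0],[0,0,0],-1],
    [[-0.17,0.46,0],[0,0,0],-1],
    [[0,0,0],[0,0,0],-1],
    [[0,0,0],[0,0,0],-1],
    [[0,0,0],[0,0,0],-1]
  ]
}}

```text
time: 18.15
eef_pos: [0.4953, -0.0655, 0.0769]
eef_rot: [[0.921, 0.389, -0.001], [0.389, -0.921, 0.001], [-0.001, -0.001, -1.0]]
ft_force: [-5.1, 0.5, -7.2]
opening: 0.276
```

```bash
python3 - <<'E'
from h import *
s=robot.get_state(); print(s["eef_pos"],s["ft_force"],s["opening"])
snap("side","side10");snap("wrist","wrist10")
o=np.hstack([cv2.imread("pics/wrist10.png")[:,80:430],cv2.resize(cv2.imread("pics/side10.png")[180:308,210:330],None,fx=3,fy=3)]); cv2.imwrite("pics/c10.png",o)
E
```

```text
[ 0.49525264 -0.06545519  0.07687104] [-5.13812038  0.50683465 -7.22183269] 0.27607293938080557
```

View pics/c10.png

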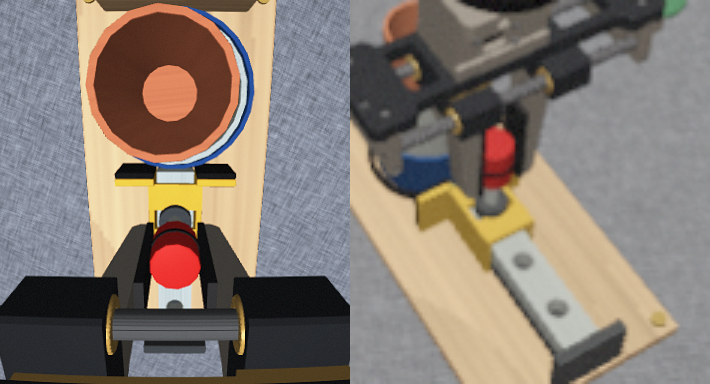

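The travel was 40.2 mm along the bar, and the bar hole behind the section is uncovered. I'll lower the pin.

Request:
{"op": "step_arm", "data": {
  "targets": [
    [[0,0,-0.4],[0,0,0],-1],
    [[0,0,-0.4],[0,0,0],-1],
    [[0,0,-0.3],[0,0,0],-1],
    [[0,0,-0.3],[0,0,0],-1],
    [[0,0,0],[0,0,0],-1],
    [[0,0,0],[0,0,0],-1]
  ]
}}

```text
time: 18.85
eef_pos: [0.4953, -0.0656, 0.0629]
eef_rot: [[0.921, 0.389, -0.001], [0.389, -0.921, 0.0], [-0.001, -0.001, -1.0]]
ft_force: [-5.8, -0.1, -4.8]
opening: 0.276
```

Request:
{"op": "step_arm", "data": {
  "targets": [
    [[0,0,-0.1],[0,0,0],-1],
    [[0,0,-0.1],[0,0,0],-1],
    [[0,0,0],[0,0,0],-1],
    [[0,0,0],[0,0,0],-1]
  ]
}}

```text
time: 19.25
eef_pos: [0.4956, -0.066, 0.062]
eef_rot: [[0.921, 0.389, -0.001], [0.389, -0.921, -0.0], [-0.001, -0.0, -1.0]]
ft_force: [-9.1, -3.1, 8.7]
opening: 0.271
```

```bash
python3 - <<'E'
from h import *
s=robot.get_state(); print(s["eef_pos"],s["ft_force"],s["opening"])
for n in("side","wrist","scene"): snap(n,n+"11")
o=np.hstack([cv2.imread("pics/wrist11.png")[:,80:430],cv2.resize(cv2.imread("pics/side11.png")[180:308,210:330],None,fx=3,fy=3)]); cv2.imwrite("pics/c11.png",o)
cv2.imwrite("pics/c11b.png",cv2.resize(cv2.imread("pics/scene11.png")[70:250,110:310],None,fx=3,fy=3))
E
```

```text
[ 0.49562096 -0.06597969  0.0620472 ] [-9.07124831 -3.12601815  8.73996069] 0.270789998408632
```

View pics/c11.png

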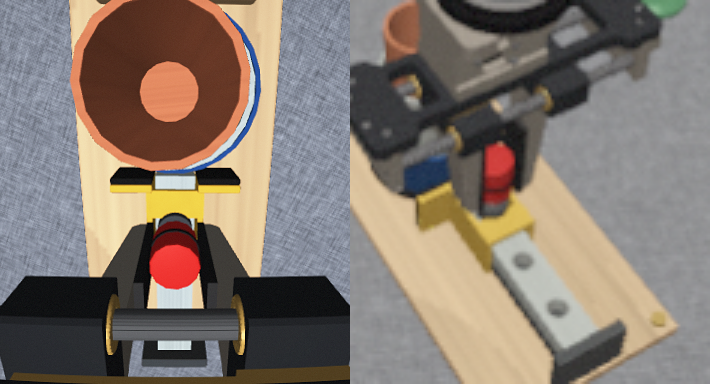

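View pics/c11b.png

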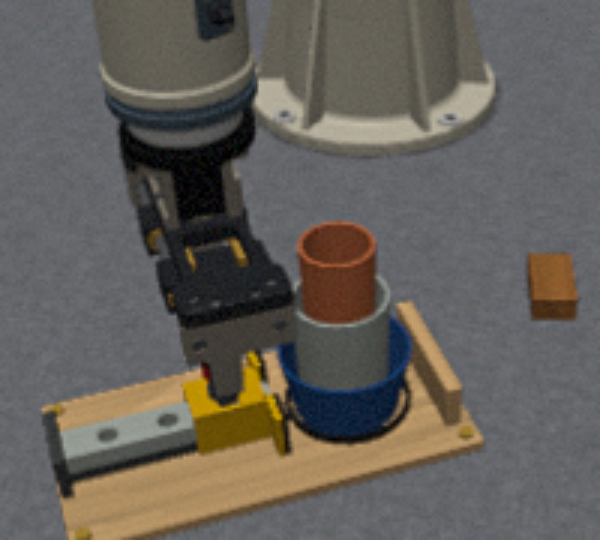

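The pin is home. The TCP is at 0.0620, the same height as at the first grip, and the floor pushes back with +8.7 N. Both vacated holes are visible and the tins haven't moved since release. I'll hand in.

```bash
python3 - <<'E'
from h import *
print(order.job_done()); s=robot.get_state(); print(s["time"],s["eef_pos"],s["ft_force"],s["opening"])
E
```

```text
the job is handed in; nothing more can be done
None
the job is handed in; nothing more can be done
```

The medium tin is standing in the large one and the small copper tin in the medium one. The yellow section is one hole further towards the tins, with its pin home. I handed in at about 19.4 s of the 72 s, still gripping the red knob at a commanded 35 N. Handing in reports no verdict, so what follows is from my own last checks.

- **Tins:** both met light contact at their expected seated heights, within about 1 mm, before I let go. The last pictures show the stack upright and unchanged. The copper tin's rim sits about 3–5 mm to one side of the medium tin's axis, inside the 10 mm limit.
- **Section:** the tool travelled 40.2 mm along the bar while the pin was up about 14.6 mm. Afterwards both vacated holes were visible.
- **Pin:** the tool came back to 0.0620 m, the height of the first grip, with the knob pushing back at about 8.7 N upward, so the pin is fully down.
- **Disagreement:** the side camera read about 5–7 mm off for points well above the bench, so I relied on the wrist and scene views, which agreed to about 2–4 mm. About 9 N of sideways force remains on the grip.
- **Bystanders:** I touched none of them and saw none move, but I did not measure their final positions.

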